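Load the full lick cups onto the sprung cup lift

TASK

Load the two full feeder cups onto the sprung lift for the morning round: stand the first in the middle of the platform and let go so that the platform sinks under it, then stand the second squarely on top of the first. Set them down gently, one at a time, not dropped from a height, and never push the platform right down to its bottom stop; leave the empty feeder cup where it stands.

Things in the scene. Friction and masses are not known exactly. Their poses are not given: they have to be found in the camera images.
- full_cup_a: A full feeder cup: straight round aluminium cup, 56 mm across (57 over its beads), rim 45 mm above its foot, packed with hard brown mineral lick that stands 6 mm proud of the rim as a flat-topped disc 46 mm across: 51 mm tall in all, 0.24 to 0.34 kg. Stands upright on the counter. Origin: centre of its underside, z up. Grip it on its sides. Either full cup may go first.
- full_cup_b: The other full feeder cup, the same in shape and size (51 mm tall in all, its weight may differ a little). Origin: centre of its underside, z up. Whichever goes second stands on the first one's lick, its underside 51 mm above the platform.
- empty_cup: The empty feeder cup: the same aluminium cup (56 mm across, 45 mm tall) but hollow and open at the top, 60 g. It stands on the counter among the full ones, as does a glass jar with a steel lid (62 mm across, 88 mm tall). Origin: centre of its underside. To be left alone.
- platform_top (a point): Centre of the upper face of the lift's platform, z up, x and y along its edges; it moves with the platform. The platform is a flat aluminium plate 140 x 140 mm, 5 mm thick, on a sprung stem over a square steel pan (164 x 164 mm, 45 mm high) screwed to the counter on the robot's left. Unloaded, its top is 105 mm above the counter; nothing stands up round it.
- platform (a joint): How far the platform has sunk, in m: 0 is up (unloaded), 0.08 is the bottom stop. It slides straight down without tilting, against a spring of 180 N/m with 0.3 N of preload, well damped (set a cup down a few mm into the spring without harm): one full cup sinks it some 11 to 17 mm, both together 24 to 36 mm.

How it is judged:
On the way:
1. one full cup alone stands upright in the middle of the platform (within 20 mm), let go, and the platform has sunk under it (((horizontal distance between full_cup_a and platform_top below 0.02 m and z of full_cup_a in the frame of platform_top between -0.004 and 0.006 m and angle between full_cup_a's own z axis and vertical below 0.12 rad and contact force between the fingers and full_cup_a below 0.1 N and linear speed of full_cup_a below 0.03 m/s and value of joint platform between 0.007 and 0.025 m and horizontal distance between full_cup_b and platform_top above 0.12 m) or (horizontal distance between full_cup_b and platform_top below 0.02 m and z of full_cup_b in the frame of platform_top between -0.004 and 0.006 m and angle between full_cup_b's own z axis and vertical below 0.12 rad and contact force between the fingers and full_cup_b below 0.1 N and linear speed of full_cup_b below 0.03 m/s and value of joint platform between 0.007 and 0.025 m and horizontal distance between full_cup_a and platform_top above 0.12 m))), for 0.2 s.
At the end, for the whole second after the job is handed in: One full cup stands upright on the platform within 20 mm of its middle, the other upright on top of it within 15 mm of centred, both released and at rest (tilt under 7 degrees), the platform sunk 18 to 45 mm under their weight alone; the empty cup stands upright within 30 mm of where it was (((horizontal distance between full_cup_a and platform_top below 0.02 m and z of full_cup_a in the frame of platform_top between -0.004 and 0.006 m and angle between each of full_cup_a, full_cup_b's own z axis and vertical below 0.12 rad and horizontal distance between full_cup_b and full_cup_a below 0.015 m and z of full_cup_b in the frame of platform_top between 0.045 and 0.057 m) or (horizontal distance between full_cup_b and platform_top below 0.02 m and z of full_cup_b in the frame of platform_top between -0.004 and 0.006 m and angle between each of full_cup_b, full_cup_a's own z axis and vertical below 0.12 rad and horizontal distance between full_cup_a and full_cup_b below 0.015 m and z of full_cup_a in the frame of platform_top between 0.045 and 0.057 m)) and contact force between the fingers and full_cup_a below 0.1 N and linear speed of each of full_cup_a, full_cup_b below 0.03 m/s and contact force between the fingers and full_cup_b below 0.1 N and value of joint platform between 0.018 and 0.045 m and distance of empty_cup from where it was at the start of the episode below 0.03 m and angle between empty_cup's own z axis and vertical below 0.12 rad); the robot touches nothing.
It fails at once if the platform is pushed down to its bottom stop (76 mm or more) (value of joint platform above 0.076 m).
It fails at once if a cup is dropped so that the platform is knocked down faster than 0.28 m/s (velocity of joint platform above 0.28 m/s).
It fails at once if the empty cup is moved more than 30 mm from its place (distance of empty_cup from where it was at the start of the episode above 0.03 m).
It also fails if it takes over 64 s, if anything falls off the work surface, if the arm or the gripper's body presses on something with over 40 N, if the wrist force passes 120 N, or if a joint passes its speed limit or range.

ROBOT

A 7-joint arm with a two-finger parallel gripper is mounted at the origin on the work surface. World frame = base frame: x ahead of the robot, y to its left, z up, the work surface at z = 0. Lengths are in m, angles in rad, forces in N, time in s.
With the tool pointing down it reaches from about 0.4 to 0.85 m from the base axis. Payload 4.5 kg.
Tool frame: the origin (TCP) lies at the very end of the fingers, on their centre line; the grasp point (between the pads) lies 19 mm behind it (tcp_to_grasp is the z of the grasp point in the tool frame, in m); z points along the fingers, y is the line along which they close (so a half turn about z gives the same grasp; the last joint's range is limited). The gripper opens to 88 mm and grips with 3 to 60 N. Pads are 18 mm wide; open, the fingers measure 123 mm over their backs; the gripper's body (75 mm by 187 mm) begins 45 mm behind the grasp point.
Start: joints at [-1.141, 0.689, -0.195, 1.565, 0.157, 0.902, -0.215], TCP at [0.241, 0.577, 0.239] pointing down, gripper open.
Joint ranges: [-3.01, 3.01], [-0.46, 2.08], [-1.47, 1.51], [0.13, 2.56], [-1, 4.14], [0.04, 2.09], [-2.66, 2.66]. Speed limits (rad/s): [2.57, 2.57, 3.14, 3.14, 3.14, 3.14, 3.14].

INTERFACE

Orientations are given as a unit quaternion [x, y, z, w].
In Python, from plant import * gives the robot as it stands. The module is installed in compiled form; this text tells all that it offers.
- The arm moves only by the shell command python3 -m jog 'ROWS' [OPENING] [FORCE]. ROWS is JSON, a list that holds one entry, the list of rows, each a list of 6 numbers: the shift along the tool's x, y, z in m, then the turn, a rotation vector about the tool's x, y, z in rad. In form: [[[dx, dy, dz, ax, ay, az], ...]]. A call has 1 to 12 rows; each row shifts and turns the commanded pose from where the row before left it, along the tool's axes as they then stand; what a row does not reach is not made up. A row lasts 1/8 s, in which the tool goes at most 62.5 mm and 10.7 degrees, less where a joint would pass 70% of its speed; a pose out of reach is approached as far as the arm can. A call with a gripper value outside its range is refused whole. OPENING is the finger opening in m, from 0 to 0.0881, set as the call begins (- or left out, the last holds). The fingers move at their own pace and stop on an object; FORCE is the grip in N (left out, the last holds). Time passes only in rows, so rows that do not move let the fingers close. It gives the time, the measured TCP pose, the force, the opening and the grip force at its end, in the units of the state.
- get_state(): the state, without advancing time (a new reading comes with each control period).
- snapshot(name): name is "scene" or "top"; returns a dict with "frame" (400x640x3 uint8, red, green, blue), "mtx" (3x3 intrinsics, pixels), "D" ([k1, k2, p1, p2, k3] as OpenCV has them; the pictures are not rectified), "xyz" and "orientation" of the camera in the world. Camera axes: x right, y down, z forward; pixel columns grow to the right and rows downward; lengths in m; the calibration is good to about 2 mm. A picture is of the moment at which its call begins. There is no depth.
- finish_job(): hands the job in; it is judged then, once.
The state is a dict: "clock": time; "q": joint angles; "qd": joint speeds; "joint_torque": joint torques, N m; "tool_pos": TCP position; "eef_rot": TCP orientation; "contact_force": force on the tool from outside, world axes, zero at the start; "moment": the same for the moment, N m; "opening": opening from 0.0 (shut) to 1.0 (fully open); "finger_force": force on a finger pad.
Only numpy, scipy, OpenCV 4.12 (cv2) and the standard library are available. Lean on these libraries where they do the work, as an engineer would, in place of code of your own. Each camera call takes 0.05 s, during which the arm holds its last target. There are 200 camera calls.

## Working session

There is one attempt and no reset: what is moved stays moved. The work goes in short steps, Python scripts to look and compute and a shell command to move; the robot and the scene stay as the last step left them, time stands still between calls to the robot, and variables do not carry over. Pictures are saved under pics/ and viewed, at most 10 in all, crops included, and the job is handed in when it is done.

```bash
mkdir -p pics
python3 - <<'E'
from plant import *
import cv2
s=get_state();print({k:s[k] for k in('clock','tool_pos','eef_rot','opening','contact_force')})
for n in('scene','top'):
    d=snapshot(n);cv2.imwrite(f'pics/{n}0.png',d['frame'][...,::-1]);print(n,d['mtx'],d['D'],d['xyz'],d['orientation'])
E
```

```text
{'clock': 0.0, 'tool_pos': array([0.24076358, 0.57608631, 0.23791682]), 'eef_rot': array([ 1.96552529e-01,  9.80492873e-01, -9.03657082e-04, -1.11868400e-04]), 'opening': 0.9995045283512309, 'contact_force': array([-0.10072775, -0.07897527,  0.48363254])}
scene [[364.42782804   0.         320.64801659]
 [  0.         364.42782804 198.96119435]
 [  0.           0.           1.        ]] [-0.05929379  0.          0.          0.          0.        ] [ 1.06094014 -0.18678085  0.67661337] [ 0.78111571  0.49270487 -0.20794239 -0.32227337]
top [[428.8281241    0.         316.96240177]
 [  0.         428.8281241  198.90286048]
 [  0.           0.           1.        ]] [-0.0381194  0.         0.         0.         0.       ] [0.42104156 0.05672739 1.08255173] [-0.70488563  0.70744653 -0.03968856  0.03287055]
```

View pics/scene0.png

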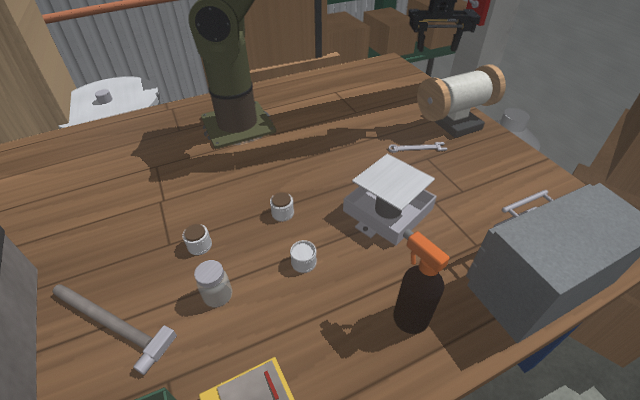

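View pics/top0.png

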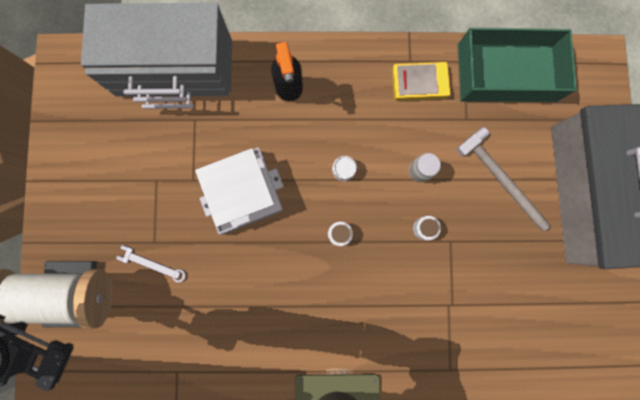

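The scene view shows the full cups (brown lick) at about (282,203) and (198,238), the empty cup at (303,255), the jar at (211,283) and the platform around (393,183). In the top view the full cups are at (341,233) and (428,228), the empty cup at (344,168), the jar at (427,165) and the platform around (238,190).

```bash
cat > h.py <<'E'
from plant import *
import cv2,numpy as np
from scipy.spatial.transform import Rotation as R
def ray(d,p):
    u=cv2.undistortPoints(np.float64([[p]]),d['mtx'],d['D'])[0,0]
    return R.from_quat(d['orientation']).apply([u[0],u[1],1])
def onz(d,p,z):
    r=ray(d,p);o=np.array(d['xyz']);return o+r*(z-o[2])/r[2]
def tri(a,p,b,q):
    r,s=ray(a,p),ray(b,q);o,w=np.array(a['xyz']),np.array(b['xyz'])
    t=np.linalg.lstsq(np.c_[r,-s],w-o,rcond=None)[0]
    A,B=o+t[0]*r,w+t[1]*s;return (A+B)/2,np.linalg.norm(A-B)
def sat(d):
    h=cv2.cvtColor(d['frame'],cv2.COLOR_RGB2HSV);return h[...,1].astype(int),h[...,2].astype(int)
def lick(d,c,r=20):
    # hole (brown) enclosed by the grey ring near c
    S,V=sat(d);x0,y0=c[0]-r,c[1]-r
    m=((S<70)[y0:y0+2*r,x0:x0+2*r]).astype(np.uint8)
    cs,hi=cv2.findContours(m,cv2.RETR_CCOMP,cv2.CHAIN_APPROX_NONE)
    hs=[k for k,h in zip(cs,hi[0]) if h[3]>=0]
    k=max(hs,key=cv2.contourArea);M=cv2.moments(k)
    b=cv2.boundingRect(k)
    return (x0+M['m10']/M['m00'],y0+M['m01']/M['m00']),b[2:],cv2.contourArea(k)
E
python3 - <<'E'
from h import *
a,b=snapshot('top'),snapshot('scene')
for n,p,q in(('near',(341,233),(282,203)),('right',(428,228),(198,238))):
    try:
        P,Q=lick(a,p),lick(b,q);print(n,P,Q,onz(a,P[0],.051),onz(b,Q[0],.051),tri(a,P[0],b,Q[0]))
    except Exception as e:print(n,e)
S,V=sat(a)
print('empty~',onz(a,(344,168),.045))
for t in (150,180,200,215):
    m=((S<40)&(V>t)).astype(np.uint8);m[:, :185]=0;m[:,300:]=0;m[:130]=0;m[250:]=0
    k=max(cv2.findContours(m,0,1)[0],key=cv2.contourArea);r=cv2.minAreaRect(k)
    print(t,r,onz(a,r[0],.105)); bx=[onz(a,p,.105)[:2] for p in cv2.boxPoints(r)];print(np.round(bx,3).tolist(),np.linalg.norm(bx[0]-bx[1]),np.linalg.norm(bx[1]-bx[2]))
c=lambda d,x,y,w,h:cv2.resize(d['frame'][y:y+h,x:x+w,::-1],(400,400),interpolation=cv2.INTER_CUBIC)
cv2.imwrite('pics/c1.png',np.hstack([c(a,180,135,120,120),c(a,320,145,120,120)]))
E
```

```text
near max() iterable argument is empty
right max() iterable argument is empty
empty~ [ 0.60391305 -0.02014896  0.045     ]
150 ((235.58119201660156, 190.588134765625), (68.70709991455078, 73.82453155517578), 69.14553833007812) [0.54150932 0.23381276 0.105     ]
[[0.586, 0.343], [0.647, 0.184], [0.498, 0.126], [0.438, 0.283]] 0.17014267230038296 0.16029072928070057
180 ((234.69505310058594, 190.44952392578125), (67.8171157836914, 72.26705169677734), 69.14553833007812) [0.54183644 0.23585397 0.105     ]
[[0.586, 0.343], [0.646, 0.187], [0.498, 0.13], [0.44, 0.284]] 0.1665353693058736 0.1582246815645963
200 ((234.4324493408203, 190.24639892578125), (67.19678497314453, 70.96046447753906), 69.07550048828125) [0.54230816 0.23646488 0.105     ]
[[0.586, 0.342], [0.645, 0.189], [0.499, 0.133], [0.442, 0.283]] 0.16351566774450876 0.15678974209793917
215 ((232.77398681640625, 190.8972625732422), (66.5964126586914, 66.12825012207031), 69.44395446777344) [0.54081544 0.24025177 0.105     ]
[[0.587, 0.34], [0.641, 0.197], [0.495, 0.142], [0.443, 0.283]] 0.1523434427582072 0.15531025289812087
```

View pics/c1.png

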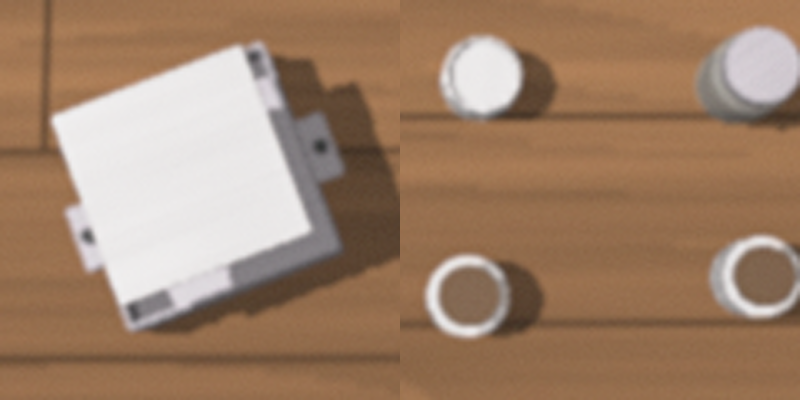

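The crop shows the platform's bright square with corners at about crop (52,117), (242,44), (310,232) and (121,304). That puts its centre near (234,187) in the full image, with 60 px sides, which fits 140 mm at z = 0.105. The licks are clear brown discs inside white rings.

```bash
sed -i 's/m=((S<70)\[/m=((d["frame"].min(2)>120)[/' h.py
cat > meas.py <<'E'
from h import *
a,b=snapshot('top'),snapshot('scene')
for n,p,q in(('near',(341,233),(282,203)),('right',(428,228),(198,238))):
    for d,c in((a,p),(b,q)):
        try:
            P=lick(d,c);print(n,np.round(P[0],1),P[1:],onz(d,P[0],.051))
        except Exception as e:print(n,e)
S,V=sat(a)
m=((S<40)&(V>223)).astype(np.uint8);m[:, :185]=0;m[:,300:]=0;m[:130]=0;m[250:]=0
m=cv2.morphologyEx(m,cv2.MORPH_OPEN,np.ones((15,15)))
k=max(cv2.findContours(m,0,1)[0],key=cv2.contourArea);r=cv2.minAreaRect(k);print(r)
c=[(180+x/3.333-.35,135+y/3.333-.35) for x,y in((52,117),(242,44),(310,232),(121,304))]
W=np.array([onz(a,p,.105) for p in c]);print(W,W.mean(0),np.linalg.norm(W-np.roll(W,1,0),axis=1),onz(a,r[0],.105))
cs=[(386,155),(435,180),(404,209),(354,183)]
W=np.array([onz(b,p,.105) for p in cs]);print('scene',W.mean(0),np.linalg.norm(W-np.roll(W,1,0),axis=1))
s=get_state();Rm=R.from_quat(s['eef_rot']).as_matrix();print(s['clock'],s['tool_pos'],Rm)
E
python3 meas.py
```

```text
near [340.6 233.3] ((20, 19), 270.0) [ 0.44418299 -0.00984958  0.051     ]
near [286. 208.] ((3, 3), 2.0) [ 0.48321705 -0.00934209  0.051     ]
right max() iterable argument is empty
right [205. 251.] ((3, 3), 2.0) [ 0.52664921 -0.21355763  0.051     ]
((233.32191467285156, 187.19178771972656), (59.105777740478516, 61.09547805786133), 69.44395446777344)
[[0.5902879  0.3278764  0.105     ]
 [0.64128233 0.19672506 0.105     ]
 [0.50974217 0.14848027 0.105     ]
 [0.46075174 0.27735159 0.105     ]] [0.55051604 0.23760833 0.105     ] [0.13904091 0.1407164  0.14010843 0.13786907] [0.54938656 0.23913174 0.105     ]
scene [0.56105764 0.23684368 0.105     ] [0.13653339 0.14065898 0.12863629 0.13288136]
0.3 [0.24086881 0.57650557 0.2384407 ] [[-9.22715014e-01  3.85482758e-01 -2.14644254e-04]
 [ 3.85482816e-01  9.22714833e-01 -5.79186693e-04]
 [-2.52110468e-05 -6.17165929e-04 -9.99999809e-01]]
```

```bash
python3 -m jog '[[[-0.034,-0.038,0,0,0,0],[-0.034,-0.038,0,0,0,0],[-0.034,-0.038,0,0,0,0],[-0.034,-0.038,0,0,0,0],[-0.034,-0.038,0,0,0,0],[-0.034,-0.038,0,0,0,0],[-0.034,-0.038,0,0,0,0],[-0.034,-0.038,0,0,0,0],[-0.034,-0.038,0,0,0,0],[-0.034,-0.038,0,0,0,0],[-0.034,-0.038,0,0,0,0],[0,0,0,0,0,0]]]' 0.088 25
cat > go.py <<'E'
import sys
from h import *
s=get_state();M=R.from_quat(s['eef_rot'])
t=np.array(eval(sys.argv[1]));print('clock',s['clock'],'tcp',s['tool_pos'].round(4),'q',s['q'].round(2),'F',s['contact_force'].round(1),'open',round(s['opening']*88.1,1))
print('tool delta',M.inv().apply(t-s['tool_pos']).round(4),'rot err to down',(M.inv()*R.from_quat([.19655,.98049,0,0])).as_rotvec().round(4))
E
python3 go.py '(0.444,-0.010,0.15)'
python3 - <<'E'
from h import *
a,b=snapshot('top'),snapshot('scene')
c=lambda d,x,y,w,h:cv2.resize(d['frame'][y:y+h,x:x+w,::-1],(w*4,h*4),interpolation=cv2.INTER_CUBIC)
cv2.imwrite('pics/c2.png',np.hstack([c(b,165,180,100,80),c(a,390,190,80,80)]))
E
```

```text
clock: 1.8
tool_pos: [0.4258, 0.0426, 0.2386]
eef_rot: [0.201, 0.98, -0.001, 0.0]
contact_force: [0.7, 0.8, -0.3]
opening: 1.0
finger_force: 0.0
clock 1.8 tcp [0.4258 0.0426 0.2386] q [-0.03  0.45 -0.27  2.13  0.21  0.59  0.72] F [ 0.7  0.8 -0.3] open 88.1
tool delta [-0.0373 -0.041   0.0887] rot err to down [-0.0014  0.001  -0.009 ]
```

View pics/c2.png

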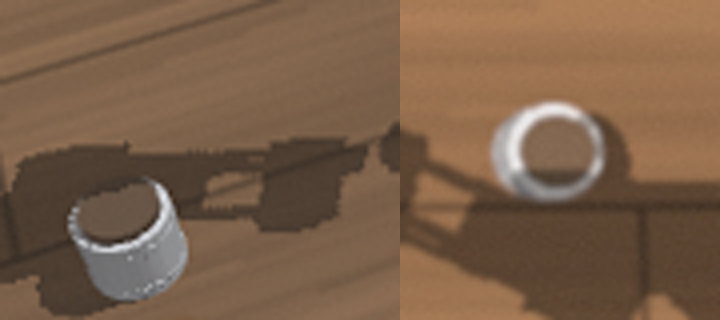

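The right cup's lick centre is at scene ≈ (194,232.7) and top ≈ (429.1,227.6).

```bash
python3 - <<'E'
from h import *
a,b=snapshot('top'),snapshot('scene')
print(onz(a,(429.1,227.6),.051),onz(b,(194,232.7),.051),tri(a,(429.1,227.6),b,(194,232.7)))
print('near',tri(a,(340.6,233.3),b,(281,200)),onz(b,(281,200),.051))
E
python3 -m jog '[[[-0.019,-0.0205,0.02,0,0,0],[-0.0183,-0.0205,0.02,0,0,0],[0,0,0.025,0,0,-0.009],[0,0,0.023,0,0,0],[0,0,0,0,0,0],[0,0,0,0,0,0]]]'
python3 go.py '(0.444,-0.010,0.012)'
python3 - <<'E'
from h import *
for n in('top','scene'):globals()[n]=snapshot(n)['frame'][...,::-1]
c=lambda d,x,y:cv2.resize(d[y:y+100,x:x+100],(400,400),interpolation=cv2.INTER_CUBIC)
cv2.imwrite('pics/c3.png',np.hstack([c(top,290,183),c(scene,232,150)]))
E
```

```text
[ 0.456795   -0.22392617  0.051     ] [ 0.46486462 -0.22468098  0.051     ] (array([ 0.45715739, -0.22560128,  0.04312434]), np.float64(0.0009215746620344076))
near (array([ 0.44466825, -0.00927131,  0.04302499]), np.float64(0.0023271542930067583)) [ 0.45286252 -0.01043955  0.051     ]
clock: 2.75
tool_pos: [0.4438, -0.0042, 0.1513]
eef_rot: [0.191, 0.982, 0.0, 0.0]
contact_force: [-0.1, 0.3, 0.7]
opening: 1.0
finger_force: 0.0
clock 2.75 tcp [ 0.4438 -0.0042  0.1513] q [ 0.03  0.63 -0.19  2.18  0.32  0.36  0.76] F [-0.1  0.3  0.7] open 88.1
tool delta [-0.0023 -0.0054  0.1393] rot err to down [0.0007 0.0005 0.011 ]
```

View pics/c3.png

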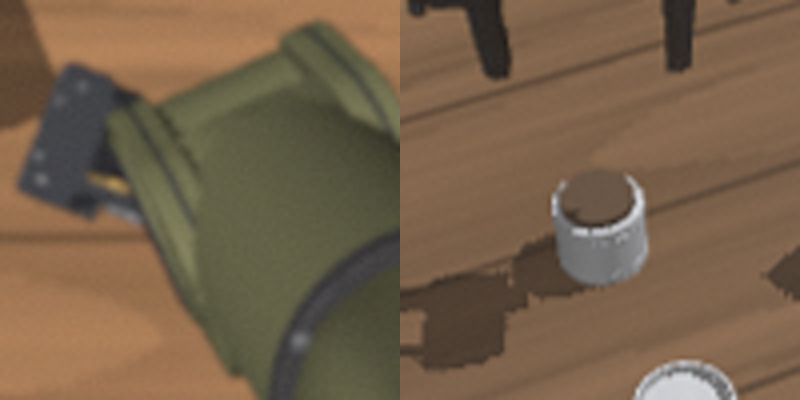

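The scene crop shows the near lick at (281,199). The fingertips are at about (256,168.5) and (301.3,167.2), which lets me check that camera against the arm's own pose.

Run:
```python
from h import *
a,b=snapshot('top'),snapshot('scene')
s=get_state();print(s['tool_pos']);m=onz(b,(278.7,167.9),.151);print(m)
print(onz(b,(256,168.5),.151),onz(b,(301.3,167.2),.151))
print(onz(b,(280.9,198.8),.051))
# project TCP / grounds
for P in [s['tool_pos'],(0,0,0)]:
    for d in(a,b):
        M=R.from_quat(d['orientation']).as_matrix();rv=cv2.Rodrigues(M.T)[0];print(cv2.projectPoints(np.float64([P]),rv,-M.T@np.array(d['xyz']),d['mtx'],d['D'])[0].ravel())
```

```text
[ 0.44400288 -0.00511706  0.15147569]
[ 0.45255968 -0.00689164  0.151     ]
[ 0.43216523 -0.05352129  0.151     ] [0.47247682 0.03966915 0.151     ]
[ 0.44888251 -0.00917813  0.051     ]
[341.39507793 232.30645602]
[278.08095897 165.31702818]
[336.75992638 416.28326695]
[237.03131329 123.67294862]
```

```bash
python3 -m jog '[[[-0.0035,-0.0038,0.015,0,0,0],[0,0,0.025,0,0,0],[0,0,0.025,0,0,0],[0,0,0.025,0,0,0],[0,0,0.025,0,0,0],[0,0,0.015,0,0,0],[0,0,0.008,0,0,0],[0,0,0,0,0,0],[0,0,0,0,0,0]]]'
python3 go.py '(0.446,-0.0098,0.013)'
```

```text
clock: 4.08
tool_pos: [0.4491, -0.0106, 0.0219]
eef_rot: [0.192, 0.981, -0.001, -0.003]
contact_force: [-0.6, -0.6, 0.0]
opening: 0.996
finger_force: 0.0
clock 4.075 tcp [ 0.4491 -0.0106  0.0219] q [-0.05  0.91 -0.05  2.22  1.02  0.04  0.09] F [-0.6 -0.6  0. ] open 87.8
tool delta [ 0.0032 -0.0004  0.0089] rot err to down [-0.0031 -0.0063  0.0084]
```

```bash
python3 -m jog '[[[0,0,0,0,0,0],[0,0,0,0,0,0],[0,0,0,0,0,0],[0,0,0,0,0,0],[0,0,0,0,0,0],[0,0,0,0,0,0]]]' 0.04 30
python3 -m jog '[[[0,0,-0.01,0,0,0],[0,0,-0.02,0,0,0],[0,0,-0.03,0,0,0],[0,0,-0.03,0,0,0],[0,0,-0.04,0,0,0],[0,0,-0.04,0,0,0],[0,0,-0.02,0,0,0],[0,0,0,0,0,0],[0,0,0,0,0,0]]]'
python3 go.py '(0.5505,0.238,0.21)'
```

```text
clock: 4.82
tool_pos: [0.4489, -0.0105, 0.0216]
eef_rot: [0.192, 0.981, -0.001, -0.004]
contact_force: [0.3, 0.3, 2.7]
opening: 0.629
finger_force: 30.0
clock: 5.95
tool_pos: [0.4494, -0.011, 0.2104]
eef_rot: [0.192, 0.981, -0.002, -0.005]
contact_force: [-0.3, -0.8, -4.1]
opening: 0.629
finger_force: 30.0
clock 5.95 tcp [ 0.4494 -0.011   0.2104] q [ 0.36  0.59 -0.68  2.08  0.58  0.68  0.47] F [-0.3 -0.8 -4.1] open 55.4
tool delta [ 0.0003  0.2688 -0.0009] rot err to down [-0.0049 -0.009   0.0087]
```

```bash
python3 -m jog '[[[0,0.02,0,-0.005,-0.009,0],[0,0.035,0,0,0,0],[0,0.04,0,0,0,0],[0,0.04,0,0,0,0],[0,0.04,0,0,0,0],[0,0.04,0,0,0,0],[0,0.035,0,0,0,0],[0,0.0188,0,0,0,0],[0,0,0,0,0,0],[0,0,0,0,0,0]]]'
python3 go.py '(0.5505,0.238,0.14)'
python3 - <<'E'
from h import *
for n in('top','scene'):globals()[n]=snapshot(n)['frame'][...,::-1]
c=lambda d,x,y:cv2.resize(d[y:y+130,x:x+130],(400,400),interpolation=cv2.INTER_CUBIC)
cv2.imwrite('pics/c4.png',np.hstack([c(top,170,120),c(scene,330,100)]))
E
```

```text
clock: 7.2
tool_pos: [0.5509, 0.2367, 0.2104]
eef_rot: [0.192, 0.981, -0.001, 0.0]
contact_force: [-0.2, -0.5, -3.2]
opening: 0.628
finger_force: 30.0
clock 7.2 tcp [0.5509 0.2367 0.2104] q [-0.13  0.75 -0.64  1.66  0.54  0.91  0.2 ] F [-0.2 -0.5 -3.2] open 55.3
tool delta [0.0009 0.0012 0.0704] rot err to down [-0.002   0.0009  0.0086]
```

View pics/c4.png

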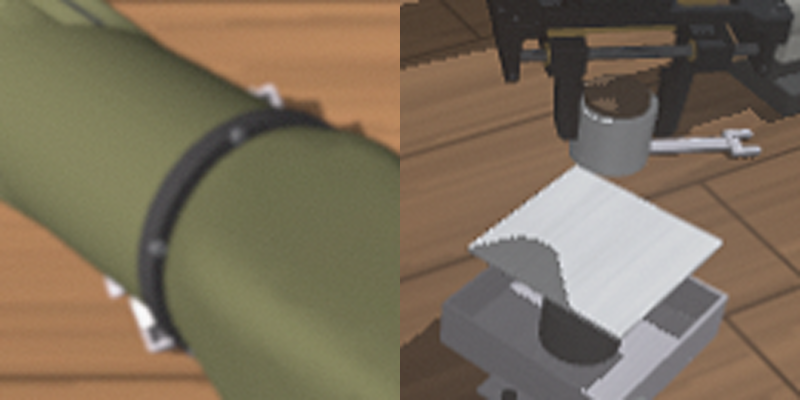

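```bash
python3 -m jog '[[[-0.001,0.002,0.02,0,0,0],[0,0,0.025,0,0,0],[0,0,0.015,0,0,0],[0,0,0.01,0,0,0],[0,0,0.006,0,0,0],[0,0,0.004,0,0,0],[0,0,0.004,0,0,0],[0,0,0.003,0,0,0],[0,0,0.003,0,0,0],[0,0,0,0,0,0],[0,0,0,0,0,0]]]'
python3 go.py '(0.553,0.238,0.118)'
```

```text
clock: 8.68
tool_pos: [0.5537, 0.2401, 0.122]
eef_rot: [0.192, 0.981, 0.001, 0.001]
contact_force: [1.0, -0.3, -1.5]
opening: 0.628
finger_force: 30.0
clock 8.675 tcp [0.5537 0.2401 0.122 ] q [-0.18  0.87 -0.56  1.72  0.64  0.74  0.12] F [ 1.  -0.3 -1.5] open 55.4
tool delta [-0.0001 -0.0022  0.004 ] rot err to down [0.0019 0.0023 0.009 ]
```

```bash
python3 -m jog '[[[0,-0.001,0.003,0,0,0],[0,0,0.003,0,0,0],[0,0,0.001,0,0,0],[0,0,0,0,0,0],[0,0,0,0,0,0]]]'
python3 -m jog '[[[0,0,0,0,0,0],[0,0,0,0,0,0],[0,0,0,0,0,0],[0,0,0,0,0,0],[0,0,0,0,0,0],[0,0,0,0,0,0]]]' 0.088
python3 -m jog '[[[0,0,-0.01,0,0,0],[0,0,-0.02,0,0,0],[0,0,-0.03,0,0,0],[0,0,-0.03,0,0,0],[0,0,-0.03,0,0,0],[0,-0.03,0,0,0,0],[0,-0.05,0,0,0,0],[0,-0.05,0,0,0,0],[0,-0.05,0,0,0,0],[0,-0.05,0,0,0,0],[0,-0.04,0,0,0,0],[0,0,0,0,0,0]]]'
python3 go.py '(0.458,-0.225,0.12)'
```

```text
clock: 9.3
tool_pos: [0.5533, 0.2393, 0.1149]
eef_rot: [0.192, 0.981, 0.001, 0.001]
contact_force: [0.4, 2.3, -1.0]
opening: 0.629
finger_force: 30.0
clock: 10.05
tool_pos: [0.5532, 0.2391, 0.1148]
eef_rot: [0.192, 0.981, 0.001, 0.001]
contact_force: [0.1, -0.3, -0.0]
opening: 0.998
finger_force: 0.0
clock: 11.55
tool_pos: [0.4497, -0.0144, 0.2347]
eef_rot: [0.195, 0.981, -0.001, 0.001]
contact_force: [-0.0, 0.9, -0.1]
opening: 0.995
finger_force: 0.0
clock 11.55 tcp [ 0.4497 -0.0144  0.2347] q [ 0.39  0.55 -0.71  2.06  0.54  0.72  0.52] F [-0.   0.9 -0.1] open 87.7
tool delta [-0.0879 -0.1913  0.1151] rot err to down [-0.0014  0.0018  0.0038]
```

```bash
python3 -m jog '[[[-0.022,-0.048,0,0,0,0],[-0.022,-0.048,0,0,0,0],[-0.022,-0.048,0,0,0,0],[-0.022,-0.047,0.01,0,0,0.004],[0,0,0.03,0,0,0],[0,0,0.03,0,0,0],[0,0,0.03,0,0,0],[0,0,0,0,0,0],[0,0,0,0,0,0]]]'
python3 go.py '(0.460,-0.2245,0.015)'
python3 - <<'E'
from h import *
a,b=snapshot('top'),snapshot('scene');top=a['frame'][...,::-1];scene=b['frame'][...,::-1]
c=lambda d,x,y,w=120:cv2.resize(d[y:y+w,x:x+w],(400,400),interpolation=cv2.INTER_CUBIC)
cv2.imwrite('pics/c5.png',np.hstack([c(top,180,130),c(scene,330,110)]))
E
```

```text
clock: 12.68
tool_pos: [0.4622, -0.2205, 0.1354]
eef_rot: [0.194, 0.981, 0.001, 0.002]
contact_force: [-0.3, -0.2, 0.0]
opening: 1.001
finger_force: 0.0
clock 12.675 tcp [ 0.4622 -0.2205  0.1354] q [ 0.71  0.76 -0.59  1.99  0.73  0.61  0.81] F [-0.3 -0.2  0. ] open 88.2
tool delta [ 0.001  -0.0049  0.1203] rot err to down [0.0024 0.0039 0.006 ]
```

View pics/c5.png

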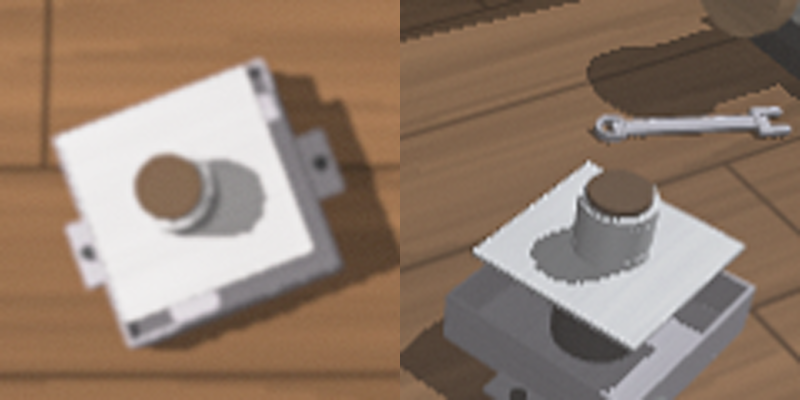

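The first cup stands upright near the middle of the platform. In the top crop the lick is at (169,187) and the platform corners are at (54,138), (246,65), (312,250) and (122,322).

```bash
python3 - <<'E'
from h import *
a,b=snapshot('top'),snapshot('scene')
f=lambda x,y:(180+x/3.333-.35,130+y/3.333-.35)
g=lambda x,y:(330+(x-400)/3.333-.35,110+y/3.333-.35)
print('cup',onz(a,f(169,187),.141),'plat',np.mean([onz(a,f(*c),.09) for c in((54,138),(246,65),(312,250),(122,322))],0))
print('scene cup',onz(b,g(621,194),.141),tri(a,f(169,187),b,g(621,194)))
E
python3 -m jog '[[[0.001,-0.005,0.02,0.002,0.004,0.006],[0,0,0.03,0,0,0],[0,0,0.025,0,0,0],[0,0,0.02,0,0,0],[0,0,0.015,0,0,0],[0,0,0.01,0,0,0],[0,0,0,0,0,0],[0,0,0,0,0,0]]]'
python3 go.py '(0.460,-0.2245,0.015)'
```

```text
cup [0.54788712 0.23904181 0.141     ] plat [0.55048048 0.23876591 0.09      ]
scene cup [0.55724029 0.23740559 0.141     ] (array([0.54967943, 0.24187631, 0.13337743]), np.float64(0.0030360752782036707))
clock: 13.88
tool_pos: [0.4583, -0.2254, 0.0148]
eef_rot: [0.197, 0.98, -0.0, -0.001]
contact_force: [0.1, -0.2, 0.1]
opening: 1.0
finger_force: 0.0
clock 13.875 tcp [ 0.4583 -0.2254  0.0148] q [ 0.57  0.95 -0.33  2.03  0.98  0.33  0.59] F [ 0.1 -0.2  0.1] open 88.1
tool delta [-0.0013  0.0015 -0.0002] rot err to down [-0.0003 -0.001  -0.0011]
```

```bash
python3 -m jog '[[[0,0,0,0,0,0],[0,0,0,0,0,0],[0,0,0,0,0,0],[0,0,0,0,0,0],[0,0,0,0,0,0],[0,0,0,0,0,0]]]' 0.04 30
python3 -m jog '[[[0,0,-0.01,0,0,0],[0,0,-0.02,0,0,0],[0,0,-0.03,0,0,0],[0,0,-0.04,0,0,0],[0,0,-0.04,0,0,0],[0,0,-0.04,0,0,0],[0,0,-0.03,0,0,0],[0,0,-0.015,0,0,0],[0,0,0,0,0,0],[0,0,0,0,0,0]]]'
python3 go.py '(0.550,0.2382,0.23)'
```

```text
clock: 14.62
tool_pos: [0.4581, -0.2251, 0.0144]
eef_rot: [0.197, 0.98, 0.0, -0.001]
contact_force: [-0.2, 0.7, 2.0]
opening: 0.625
finger_force: 30.0
clock: 15.88
tool_pos: [0.4573, -0.2254, 0.2381]
eef_rot: [0.197, 0.98, 0.0, -0.002]
contact_force: [0.0, -0.3, -1.9]
opening: 0.624
finger_force: 30.0
clock 15.875 tcp [ 0.4573 -0.2254  0.2381] q [ 0.82  0.62 -0.74  1.89  0.55  0.85  0.97] F [ 0.  -0.3 -1.9] open 55.0
tool delta [0.0936 0.4634 0.0081] rot err to down [-0.0008 -0.0046 -0.001 ]
```

```bash
python3 -m jog '[[[0.005,0.025,0,0,0,0],[0.009,0.045,0,0,0,0],[0.0095,0.047,0,0,0,0],[0.0095,0.047,0,0,0,0],[0.0095,0.047,0,0,0,0],[0.0095,0.047,0,0,0,0],[0.0095,0.047,0,0,0,0],[0.0095,0.047,0,0,0,0],[0.009,0.045,0,0,0,0],[0.007,0.035,0,0,0,0],[0.005,0.025,0,0,0,0],[0,0,0,0,0,0]]]'
python3 -m jog '[[[0,0,0,0,0,0],[0,0,0,0,0,0]]]'
python3 go.py '(0.550,0.2382,0.162)'
```

```text
clock: 17.38
tool_pos: [0.5489, 0.2342, 0.2378]
eef_rot: [0.195, 0.981, 0.0, -0.002]
contact_force: [-0.4, -0.4, -2.8]
opening: 0.628
finger_force: 30.0
clock: 17.62
tool_pos: [0.55, 0.2298, 0.2387]
eef_rot: [0.198, 0.98, -0.001, -0.001]
contact_force: [-1.1, 0.3, -2.7]
opening: 0.627
finger_force: 30.0
clock 17.625 tcp [0.55   0.2298 0.2387] q [-0.1   0.72 -0.67  1.64  0.52  0.97  0.22] F [-1.1  0.3 -2.7] open 55.2
tool delta [0.0031 0.0079 0.0766] rot err to down [-0.0025 -0.0022 -0.0027]
```

```bash
python3 -m jog '[[[0.003,0.007,0.02,0,0,0],[0,0,0.02,0,0,0],[0,0,0.02,0,0,0],[0,0,0.01,0,0,0],[0,0,0,0,0,0],[0,0,0,0,0,0],[0,0,0,0,0,0],[0,0,0,0,0,0]]]'
python3 go.py '(0.550,0.2382,0.162)'
python3 - <<'E'
from h import *
b=snapshot('scene');scene=b['frame'][...,::-1]
cv2.imwrite('pics/c6.png',cv2.resize(scene[90:240,330:480],(600,600),interpolation=cv2.INTER_CUBIC))
E
python3 go.py '(0.550,0.2382,0.162)'
```

```text
clock: 18.62
tool_pos: [0.5501, 0.2395, 0.1698]
eef_rot: [0.197, 0.98, 0.0, -0.001]
contact_force: [0.4, -0.4, -2.8]
opening: 0.63
finger_force: 30.0
clock 18.625 tcp [0.5501 0.2395 0.1698] q [-0.15  0.8  -0.61  1.7   0.59  0.84  0.15] F [ 0.4 -0.4 -2.8] open 55.5
tool delta [-0.0004 -0.0012  0.0078] rot err to down [ 0.0004 -0.0014 -0.0011]
clock 18.675 tcp [0.55   0.2394 0.1697] q [-0.15  0.8  -0.61  1.7   0.59  0.84  0.15] F [ 0.8 -0.3 -3. ] open 55.5
tool delta [-0.0005 -0.0011  0.0077] rot err to down [ 0.0001 -0.0015 -0.0011]
```

View pics/c6.png

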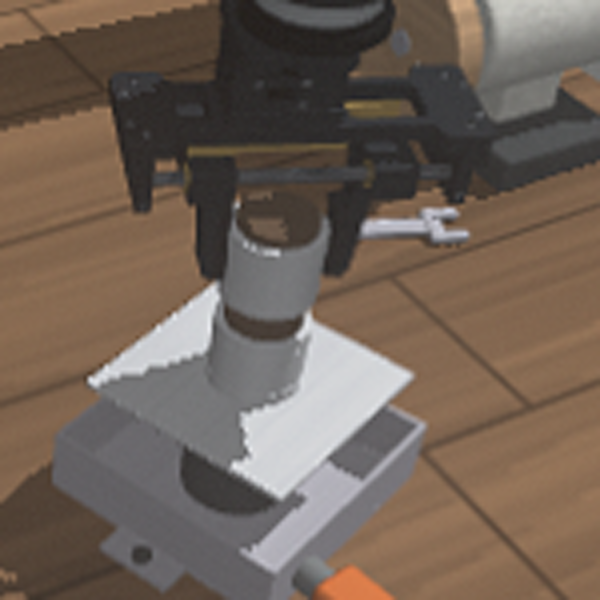

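The held cup is just above the first and lined up with it: the edges at (225,270)/(328,255) continue those below at (213,330)/(308,320). Next I lower it slowly.

```bash
python3 -m jog '[[[0,-0.001,0.004,0,0,0],[0,0,0.004,0,0,0],[0,0,0.003,0,0,0],[0,0,0.003,0,0,0],[0,0,0.003,0,0,0],[0,0,0.003,0,0,0],[0,0,0.002,0,0,0],[0,0,0,0,0,0],[0,0,0,0,0,0]]]'
python3 go.py '(0.550,0.2382,0.142)'
```

```text
clock: 19.8
tool_pos: [0.5494, 0.2385, 0.1474]
eef_rot: [0.197, 0.98, 0.0, -0.001]
contact_force: [-0.8, -1.4, -1.8]
opening: 0.627
finger_force: 30.0
clock 19.8 tcp [0.5494 0.2385 0.1474] q [-0.16  0.83 -0.59  1.72  0.62  0.79  0.13] F [-0.8 -1.4 -1.8] open 55.2
tool delta [-0.0007 -0.      0.0054] rot err to down [-0.0003 -0.002  -0.001 ]
```

```bash
python3 -m jog '[[[0,0,0.003,0,0,0],[0,0,0.003,0,0,0],[0,0,0,0,0,0],[0,0,0,0,0,0],[0,0,0,0,0,0]]]'
python3 go.py '(0.550,0.2382,0.142)'
```

```text
clock: 20.42
tool_pos: [0.5494, 0.2385, 0.1414]
eef_rot: [0.197, 0.98, 0.0, -0.001]
contact_force: [-0.3, 0.1, 0.7]
opening: 0.625
finger_force: 30.0
clock 20.425 tcp [0.5494 0.2385 0.1414] q [-0.16  0.84 -0.59  1.72  0.62  0.78  0.12] F [-0.3  0.1  0.7] open 55.1
tool delta [-0.0007 -0.0001 -0.0006] rot err to down [-0.0002 -0.0019 -0.001 ]
```

```bash
python3 -m jog '[[[0,0,0,0,0,0],[0,0,0,0,0,0],[0,0,0,0,0,0],[0,0,0,0,0,0],[0,0,0,0,0,0],[0,0,0,0,0,0]]]' 0.088
python3 -m jog '[[[0,0,-0.005,0,0,0],[0,0,-0.015,0,0,0],[0,0,-0.03,0,0,0],[0,0,-0.03,0,0,0],[0,0,-0.03,0,0,0],[0,-0.03,0,0,0,0],[0,-0.05,0,0,0,0],[0,-0.05,0,0,0,0],[0,-0.05,0,0,0,0],[0,-0.04,0,0,0,0],[0,0,0,0,0,0],[0,0,0,0,0,0]]]'
python3 - <<'E'
from h import *
a,b=snapshot('top'),snapshot('scene');top=a['frame'][...,::-1];scene=b['frame'][...,::-1]
cv2.imwrite('pics/c7.png',np.hstack([cv2.resize(d[y:y+130,x:x+130],(400,400),interpolation=cv2.INTER_CUBIC) for d,x,y in((top,175,125),(scene,330,100))]))
E
```

```text
clock: 21.18
tool_pos: [0.5493, 0.2384, 0.1413]
eef_rot: [0.197, 0.98, 0.0, -0.001]
contact_force: [0.5, 0.6, -0.8]
opening: 0.997
finger_force: 0.0
clock: 22.68
tool_pos: [0.4654, 0.0364, 0.2523]
eef_rot: [0.197, 0.98, 0.001, -0.0]
contact_force: [-0.2, 0.1, -0.2]
opening: 0.995
finger_force: 0.0
```

View pics/c7.png

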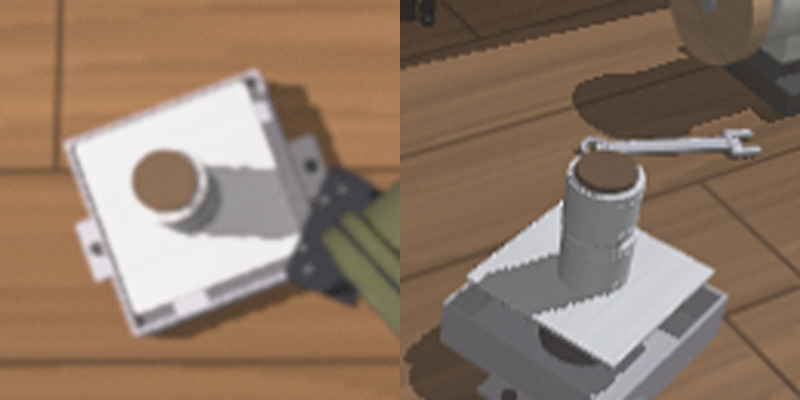

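The two cups stand stacked squarely and upright mid-platform: the top lick is at top-view crop (165,182), and the sides run straight in the scene view. The platform has sunk and the arm is clear, so I'm handing it in.

```bash
python3 -c "
from plant import *
print(finish_job())"
```

```text
the job is handed in; nothing more can be done
None
```

Both full cups are stacked squarely in the middle of the sunken platform, the empty cup was left where it stood, and the job is handed in at about 23 s (the hand-in gave no verdict).

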